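# Clear the mirror and turn the leaf of the earring binder

### The arm

A 6-joint arm with a two-finger parallel gripper is mounted at the origin on the work surface. World frame = base frame: x ahead of the robot, y to its left, z up, the work surface at z = 0. Lengths are in mm, angles in rad, forces in N, time in s.
With the tool pointing down it reaches from about 250 to 800 mm from the base axis. Payload 8.5 kg.
Tool frame: the origin (TCP) lies at the very end of the fingers, on their centre line; the grasp point (between the pads) lies arm.pinch_z behind it (arm.pinch_z is the distance from the TCP to the grasp point, in mm); z points along the fingers, y is the direction in which the jaws open and shut (so a half turn about z gives the same grasp; the last joint's range is limited). The gripper opens to 85 mm and grips with 20 to 120 N. Pads are 22 mm wide; open, the fingers measure 114 mm over their backs; the gripper's body (76 mm by 85 mm) begins 54 mm behind the grasp point. The pads swing forward as they close: fully open they stand 13 mm farther back than shut.
Start: joints at [-1.16, 0.238, -0.013, 1.319, 0, 1.571], TCP at [209.636, -481.281, 231.276] pointing down, gripper open.
Joint ranges: [-2.66, 2.66], [-1.03, 1.9], [-1.14, 1.46], [-1.82, 2.27], [-1.45, 1.34], [-3.14, 3.14]. Speed limits (rad/s): [2.22, 2.22, 2.79, 3.14, 3.14, 3.14].

### API

Orientations are given as a unit quaternion [x, y, z, w].
In Python, from rig import arm gives the robot as it stands.
- The arm moves only by the tool jog_arm, never from a script. Its arguments are lists of equal length, an entry for each row: "dp": the shift along the tool's x, y, z normalised to -1 to 1, where 1 is 0.3 m, a list of three; "angular": the turn, a rotation vector about the tool's x, y, z normalised to -1 to 1, where 1 is 45 degrees, a list of three. A call has exactly 10 rows; each row shifts and turns the commanded pose from where the row before left it, along the tool's axes as they then stand; what a row does not reach is not made up. A row lasts 1/8 s, in which the tool goes at most 62.5 mm and 10.7 degrees, less where a joint would pass 70% of its speed; a pose out of reach is approached as far as the arm can. A call with a number of a shift or a turn outside -1 to 1 is refused whole. A call with a gripper value outside its range is refused whole. "hand" is the gripper command: -1 is shut, 1 is fully open, values between are in proportion, set as the call begins (left out, the last holds). The fingers move at their own pace and stop on an object; "force" is the grip in N (left out, the last holds). Time passes only in rows, so rows that do not move let the fingers close, or fill a call up. It gives the time, the measured TCP pose, the force and the opening at its end, in the units of the state.
- arm.state(): the state, without advancing time (a new reading comes with each control period).
- arm.get_image(name): name is "scene" or "top" or "wrist"; returns (picture, depth): 384x512x3 uint8, red, green, blue; 384x512 float32, mm along the optical axis (not along the pixel's ray), 0 where there is no reading.
- arm.get_calibration(name): a dict with "camera_matrix" (3x3 intrinsics, pixels), "eye" and "rotation" of the camera in the world. Camera axes: x right, y down, z forward; pixel columns grow to the right and rows downward; lengths in mm; the calibration is good to about 2 mm. A picture is of the moment at which its call begins: read the wrist's pose just before it. get_calibration takes no time and is no camera call; for the wrist camera it gives the pose at the moment of the call.
- arm.sign_off(): hands the job in, once; it reports no verdict.
Trained networks look in the newest picture that a camera, given by its name, has taken for a name from the list of things; names that differ only in an ending like _2 or _b are one class to them, and where a whole thing is asked for, a point or a joint stands for the part that bears it (a point fixed in the world has none). Each returns a list of dicts, best first, with "score" (0 to 1); they miss things now and then, are a little off and sometimes report something else, mostly with a low value. They report only what shows in the picture. A call takes as long as a camera call. They do not tell look-alikes from the thing itself.
- arm.look_for(name, camera): "position" ([x, y, z] in mm, in world coordinates, good to about 4 mm: the middle of the surface that is visible of it).
The state is a dict: "clock": time; "qpos": joint angles; "joint_velocities": joint speeds; "effort": joint torques, N m; "ee_pos": TCP position; "ee_rot": TCP orientation; "force": force on the tool from outside, world axes, zero at the start; "torque": the same for the moment, N m; "grip_width": finger opening in mm.
Only numpy, scipy, OpenCV 4.12 (cv2) and the standard library are available. Lean on these libraries where they do the work, as an engineer would, in place of code of your own. Each camera call takes 0.05 s, during which the arm holds its last target.

### The job

An earring binder lies open on the dresser, but the round compact mirror has been left on its bare left page. First lay the mirror flat on the floor of the acacia tray and let go of it; then take the leaf by its yellow tab and turn it over the rings until it lies fully down on the left page with its coral pearl-earring face showing, laying it down gently rather than letting it flop. Leave the other things in the tray where they are.

Things in the scene. Friction and masses are not known exactly. Their poses are not given: they have to be found in the camera images.
- binder: Open ring binder, brown covers, fixed, 170 mm (x) by 260 mm (y), on the left or right of the table (the tray on the other). Origin: middle of the spine, on the table; x runs along the spine away from the robot, y across the left page, z up. Both pages are cream and 100 mm wide, tops 32 mm above the table. Three steel rings at x = -50, 0, 50 mm reach 64 mm up within 30 mm of the spine.
- ring_axis (a point): Point on the line about which the leaf turns (the centre line of the rings): 34 mm above the table, over the spine, level along the spine with the tab's grip point (binder x = -110 mm). Axes as the binder's: x along the turning line, y towards the left page, z up.
- leaf (a joint): Turning angle of the stiff leaf, rad: 0 = lying on the right page, navy face (steel studs) up; 1.57 = upright; 3.14 = lying on the left page, coral face (pearls) up; stops at both ends. Leaf 150 mm (along the spine) by 96 mm, 4 mm thick, 0.12 kg, outer edge 120 mm from the turning line. It turns freely (0.01 Nm friction) and falls if let go part-way.
- leaf_tab (a point): Grip point of the leaf's yellow tab: a round bar 10 mm thick, parallel to the turning line, 110 mm from it, sticking out 55 mm from the leaf's near end over bare table; the point is 20 mm from its tip, 34 mm above the table when the leaf lies down. It runs a half circle about ring_axis. Pinched from above, fingers either side, the bar turns between the pads, so the gripper can stay pointing down.
- left_page (a point): Middle of the bare left page, on its top face, 32 mm above the table; axes as the binder's. The page reaches 75 mm either way along x and 50 mm along y.
- mirror_mid (a point): Centre of the compact mirror: aluminium disc 60 mm across, 16 mm thick, 0.07 kg, glass on top; the point is half-way up, z is its axis. At the start it lies flat on the binder's left page.
- mirror: The same mirror; origin at the centre of its underside.
- tray: Acacia tray, fixed, 220 mm (its x) by 340 mm (its y), outer height 26 mm, walls 6 mm; origin at the centre of its underside on the table, z up. Its floor is 6 mm above the table. At the start the half with y > 0 is empty.
- tray_free (a point): Middle of the empty part of the tray, on its floor (tray x = 0, y = 88 mm); axes as the tray's. About 75 mm free around it to the tray's walls along y and 100 mm along x.
- ring_dish: Cream ceramic ring dish in the tray, 80 mm across, 26 mm high; origin under its centre.
- amber_jar: Empty amber glass jar with black twist cap in the tray, 54 mm across, 73 mm high; origin under its centre.
- hairbrush: Navy plastic hairbrush in the tray, 190 mm long, 56 mm wide, 26 mm high; origin on its underside near mid-length.
- cufflink_a: Steel cufflink standing on its face in the tray, 18 mm across, 18 mm high.
- cufflink_b: The other steel cufflink, the same.
Things that resemble listed ones, but are neither listed nor needed, are in the scene too. What is meant by the mirror is not black, and is the larger of those in its own colour.

How it is judged:
By the outcome, as a careful person would: the job done as asked, in the order asked, and still so for the second after the job is handed in, with the robot touching nothing.
It also fails if it takes over 61 s, if anything falls off the work surface, if the arm or the gripper's body presses on something with over 40 N, if the wrist force passes 120 N, or if a joint passes its speed limit or range.

## Working session

There is one attempt and no reset: what is moved stays moved. The work goes in short steps, Python scripts to look and compute and a tool call to move; the robot and the scene stay as the last step left them, time stands still between calls to the robot, and variables do not carry over. Pictures are saved under pics/ and viewed, and the job is handed in when it is done.

Besides the shell and the picture viewer there is one more tool, called after "Request:" in YAML: its name, and indented under it one key for each argument. jog_arm: Moves the arm, as the interface text tells. Scaled input: -1 to 1 covers 0.3 m each way for a shift and 45 degrees each way for a turn. Its arguments: {"type":"object","properties":{"dp":{"type":"array","items":{"type":"array","items":{"type":"number","minimum":-1,"maximum":1}}},"angular":{"type":"array","items":{"type":"array","items":{"type":"number","minimum":-1,"maximum":1}}},"hand":{"type":"number"},"force":{"type":"number"}},"required":["dp","angular"]}

```bash
ls; mkdir -p pics; python3 - <<'E'
from rig import arm
import cv2, numpy as np
print(arm.state(), arm.pinch_z)
for n in ["top","scene"]:
    im,d=arm.get_image(n)
    cv2.imwrite(f"pics/{n}0.png",im[:,:,::-1])
    np.savez(f"/tmp/{n}0.npz",im=im,d=d)
    c=arm.get_calibration(n); print(n,c)
for t in ["mirror","leaf_tab","tray","binder"]:
    print(t,[(np.round(r["position"],1).tolist(),round(r["score"],2)) for r in arm.look_for(t,"top")])
E
```

```text
pics
{'clock': 0.0, 'qpos': array([-1.15997598e+00,  2.38771431e-01, -1.42878078e-02,  1.31920823e+00,
       -2.39525758e-05,  1.57080117e+00]), 'joint_velocities': array([-0.00016619,  0.00024915,  0.0008129 ,  0.00077088, -0.00157558,
        0.00037806]), 'effort': array([ 1.44825794e-04, -5.38786018e+01,  3.46438801e+01,  1.84267899e-02,
       -6.70603822e-05,  2.21853691e-05]), 'ee_pos': array([ 209.48338815, -480.91850544,  230.66947735]), 'ee_rot': array([ 9.78977631e-01,  2.03966313e-01, -1.61759368e-04, -7.17662473e-04]), 'force': array([ 0.4177698 , -0.51239668,  0.15854808]), 'torque': array([ 0.00681059,  0.02666158, -0.03623902]), 'grip_width': 85.73034061216535} 18.700000000000003
top {'camera_matrix': array([[423.87803871,   0.        , 253.54811766],
       [  0.        , 423.87803871, 190.83953021],
       [  0.        ,   0.        ,   1.        ]]), 'eye': array([ 500.20264111,  -18.92161033, 1016.23999589]), 'rotation': array([-0.69722764,  0.7150617 , -0.03576282,  0.03579683])}
scene {'camera_matrix': array([[450.00090451,   0.        , 257.97620264],
       [  0.        , 450.00090451, 194.96658526],
       [  0.        ,   0.        ,   1.        ]]), 'eye': array([1101.16010616,  747.28200915,  743.7329616 ]), 'rotation': array([ 0.24802694,  0.86212616, -0.42205117, -0.13074374])}
mirror [([595.3, -130.0, 47.7], 0.95), ([440.4, -24.2, 17.1], 0.72), ([759.2, -134.5, 12.7], 0.67)]
leaf_tab [([576.1, -278.2, 35.4], 0.73)]
tray [([594.4, 251.2, 8.9], 0.84)]
binder [([591.2, -215.5, 33.2], 0.69)]
```

View pics/top0.png

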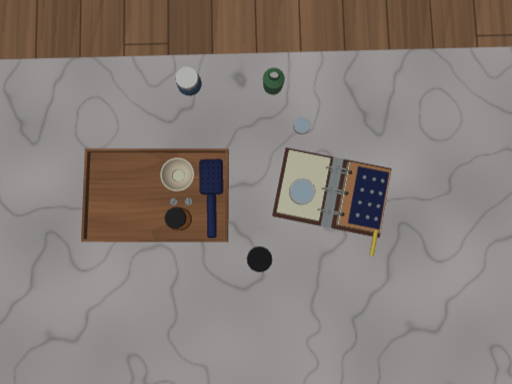

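View pics/scene0.png

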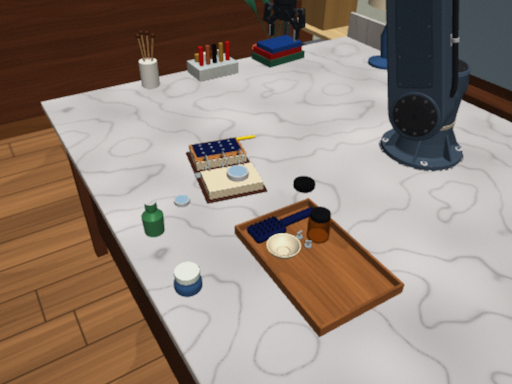

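Mirror candidates are the pale-blue disc on the left page at (302,191), the smaller pale-blue disc at (302,126) and the black disc at (260,259). By the description it is (302,191). I'll check it in a close crop and measure the poses.

```bash
cat > h.py <<'E'
import numpy as np, cv2
from scipy.spatial.transform import Rotation as R
def cloud(d,c):
    K=c["camera_matrix"]; v,u=np.mgrid[0:d.shape[0],0:d.shape[1]]
    p=np.stack([(u-K[0,2])/K[0,0]*d,(v-K[1,2])/K[1,1]*d,d],-1)
    return p@R.from_quat(c["rotation"]).as_matrix().T+c["eye"]
E
python3 - <<'E'
from rig import arm
from h import *
z=np.load("/tmp/top0.npz"); im,d=z["im"],z["d"]
P=cloud(d,arm.get_calibration("top"))
cv2.imwrite("pics/crop0.png",cv2.resize(im[110:270,220:400,::-1],None,fx=4.4,fy=3.7,interpolation=cv2.INTER_CUBIC))
hsv=cv2.cvtColor(im,cv2.COLOR_RGB2HSV).astype(int)
H,S,V=hsv[...,0],hsv[...,1],hsv[...,2]
v,u=np.mgrid[0:384,0:512]
def rep(n,m):
    p=P[m]; (c,s,a)=cv2.minAreaRect(p[:,:2].astype(np.float32))
    print(n,m.sum(),"med",np.round(np.median(p,0),1),"rect",np.round(c,1),np.round(s,1),round(a,1)); return p
yel=(H>20)&(H<35)&(S>180)&(V>120)&(u>350)&(u<400)&(v>220)
p=rep("tab",yel); q=p[:,:2]-p[:,:2].mean(0); w=np.linalg.svd(q)[2][0]; print("tab dir",w,np.degrees(np.arctan2(w[1],w[0])), p[:,0].min(),p[:,0].max())
mir=(H>90)&(H<115)&(S>30)&(S<140)&(abs(u-302)<18)&(abs(v-191)<18)&(P[...,2]>40)
rep("mirror",mir)
m2=(abs(u-302)<18)&(abs(v-191)<18)&(P[...,2]>41); rep("mirror z",m2)
page=(H>18)&(H<35)&(S<110)&(V>150)&(u>270)&(u<340)&(v>140)&(v<230); rep("page",page|m2)
navy=(H>110)&(H<130)&(S>120)&(u>340)&(u<400)&(v>150)&(v<240); rep("navy",navy)
leaf=(u>270)&(u<400)&(v>140)&(v<245)&(P[...,2]>20); rep("binder",leaf)
tr=(u>75)&(u<235)&(v>140)&(v<250)&(P[...,2]>16); rep("tray",tr)
E
```

```text
tab 0 med [nan nan nan] rect [0. 0.] [0. 0.] 0.0
  return _methods._mean(a, axis=axis, dtype=dtype,
  ret = um.true_divide(
<stdin>:13: RuntimeWarning: Mean of empty slice.
Traceback (most recent call last):
ValueError: zero-size array to reduction operation minimum which has no identity
```

View pics/crop0.png

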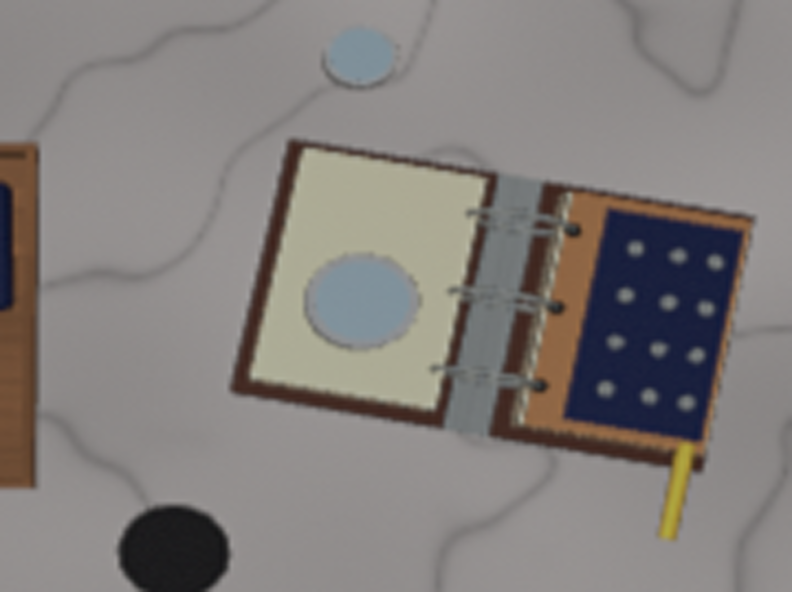

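The crop confirms it: the larger pale-blue disc lies on the cream page at crop (362,300). The tab is at crop (677,490), and the smaller blue and black discs are decoys on the table.

```bash
python3 - <<'E'
from rig import arm
from h import *
z=np.load("/tmp/top0.npz"); im,d=z["im"],z["d"]
P=cloud(d,arm.get_calibration("top"))
hsv=cv2.cvtColor(im,cv2.COLOR_RGB2HSV).astype(int)
H,S,V=hsv[...,0],hsv[...,1],hsv[...,2]
v,u=np.mgrid[0:384,0:512]
print(hsv[243,374],hsv[191,302],hsv[160,300],hsv[190,365])
def rep(n,m):
    p=P[m]
    if len(p)<3: print(n,"none");return p
    (c,s,a)=cv2.minAreaRect(p[:,:2].astype(np.float32))
    print(n,m.sum(),"med",np.round(np.median(p,0),1),"rect",np.round(c,1),np.round(s,1),round(a,1)); return p
yel=(H>20)&(H<40)&(S>140)&(u>360)&(u<385)&(v>228)&(v<262)
p=rep("tab",yel); q=p[:,:2]-p[:,:2].mean(0); w=np.linalg.svd(q)[2][0]; print("tab dir",np.degrees(np.arctan2(w[1],w[0])), p[p[:,0].argmin()],p[p[:,0].argmax()])
m2=(abs(u-302)<18)&(abs(v-191)<18)&(P[...,2]>41); rep("mirror z",m2)
page=(H>18)&(H<35)&(S<110)&(S>25)&(V>140)&(u>270)&(u<340)&(v>140)&(v<230); rep("page",page|m2)
navy=(H>110)&(H<130)&(S>120)&(u>340)&(u<400)&(v>150)&(v<240); rep("navy",navy)
rep("binder",(u>270)&(u<400)&(v>140)&(v<240)&(P[...,2]>20)&~yel)
rep("steel spine",(u>315)&(u<350)&(v>140)&(v<240)&(S<25)&(P[...,2]>3)&(P[...,2]<30))
tr=(u>75)&(u<235)&(v>140)&(v<250)&(P[...,2]>16); rep("tray",tr)
rep("table",(u>300)&(u<350)&(v>280)&(v<330))
E
```

```text
[ 25 170 168] [100  43 155] [ 29  34 171] [115 153  60]
tab 93 med [ 477.1 -291.7   39.2] rect [ 474.9 -291.9] [ 9.6 56.8] 78.3
tab dir 166.91172694775943 [ 447.74521364 -287.00343623   37.87281968] [ 502.16977344 -294.0477618    39.51896218]
mirror z 534 med [ 595.6 -130.3   49.3] rect [567.3 -83.4] [ 81.4 167.5] 20.2
page 2652 med [ 610.9 -135.6   33.7] rect [ 602.3 -109.3] [184.5 200.9] 5.9
navy 1402 med [ 577.1 -284.2   37.5] rect [ 574.6 -175.2] [139.3 316.9] 1.7
binder 5735 med [ 594.4 -206.    36. ] rect [ 571.2 -181.1] [283.9 211.5] 76.9
steel spine 854 med [ 597.1 -207.4    6. ] rect [ 601.8 -209.5] [ 80.3 238.2] 87.3
tray 4144 med [616.3 137.2  26.2] rect [598.9 180.7] [404.1 220.2] 88.6
table 2401 med [ 330.8 -180.4    1. ] rect [ 365.4 -115.3] [296.1 149. ] 62.3
```

```bash
python3 - <<'E'
from rig import arm
from h import *
z=np.load("/tmp/top0.npz"); im,d=z["im"],z["d"]
P=cloud(d,arm.get_calibration("top"))
hsv=cv2.cvtColor(im,cv2.COLOR_RGB2HSV).astype(int)
H,S,V=hsv[...,0],hsv[...,1],hsv[...,2]
v,u=np.mgrid[0:384,0:512]
def big(m):
    m=cv2.morphologyEx(m.astype(np.uint8),cv2.MORPH_OPEN,np.ones((3,3)))
    n,l,s,_=cv2.connectedComponentsWithStats(m); return l==1+s[1:,4].argmax()
def rep(n,m):
    p=P[m]; p=p[abs(p[:,2]-np.median(p[:,2]))<4]
    c,s,a=cv2.minAreaRect(p[:,:2].astype(np.float32)); print(n,len(p),"mean",np.round(p.mean(0),1),"rect",np.round(c,1),np.round(s,1),round(a,1))
m2=big((abs(u-302)<18)&(abs(v-191)<18)&(P[...,2]>44)); rep("mirror",m2)
box=(u>270)&(u<395)&(v>140)&(v<240)
dark=big(box&((S>90)&(H>110)&(V<90)|(P[...,2]>30))); 
ys=P[dark]; 
rep("page",big(box&(u<335)&(H>18)&(H<35)&(S<110)&(S>20)&(V>140)|m2))
rep("navy",big(box&(H>108)&(H<130)&(S>120)&(u>345)&(V<110)))
fl=big((u>85)&(u<160)&(v>150)&(v<238)&(P[...,2]<14)); rep("trayfloor",fl)
# page left edge & leaf right edge line fits
for n,lo,hi in [("right edge",1,0),("left edge",0,0)]:
    pts=[]
    for r in range(160,212):
        row=[c for c in range(270,395) if P[r,c,2]>20]
        c=max(row) if lo else min(row); pts.append(P[r,c,:2])
    L=cv2.fitLine(np.array(pts,np.float32),cv2.DIST_HUBER,0,.01,.01).ravel(); print(n,L, np.degrees(np.arctan2(L[1],L[0])))
tr=(u>75)&(u<238)&(v>140)&(v<250)&(P[...,2]>18)&(P[...,2]<32)
p=P[tr][:,:2]; print("tray ext",[np.percentile(p[:,i],q).round(1) for i in (0,1) for q in (1,99)])
for r in (165,190,220): 
    print(r,np.round(P[r,[84,85,86,87]],0).tolist())
E
```

```text
mirror 515 mean [ 596.1 -130.5   49.3] rect [ 596.  -130.7] [56.8 58.7] 43.3
page 2031 mean [ 616.2 -137.1   33.2] rect [ 612.5 -136.9] [ 99.3 149.1] 77.0
navy 1336 mean [ 578.1 -283.8   37.5] rect [ 578.4 -285.5] [ 70.4 130.4] 77.1
trayfloor 5954 mean [601.2 290.7   7.1] rect [603.2 290.3] [173.  205.3] 88.7
right edge [ 9.7267115e-01 -2.3218708e-01  5.9459143e+02 -3.2927518e+02] -13.425867
left edge [ 9.7347713e-01 -2.2878449e-01  6.0981903e+02 -8.5456863e+01] -13.225518
tray ext [np.float64(487.3), np.float64(711.0), np.float64(41.5), np.float64(381.3)]
165 [[672.0, 379.0, 26.0], [672.0, 376.0, 27.0], [672.0, 374.0, 27.0], [673.0, 374.0, 21.0]]
190 [[613.0, 377.0, 29.0], [613.0, 375.0, 28.0], [613.0, 375.0, 23.0], [614.0, 376.0, 14.0]]
220 [[542.0, 377.0, 25.0], [543.0, 378.0, 18.0], [543.0, 376.0, 18.0], [543.0, 378.0, 7.0]]
```

```bash
cat >> h.py <<'E'
def rows(wps, n=3, pose=None):
    """wps: list of (xyz, jaw_angle_deg) per row, tool kept pointing down; prints jog rows"""
    from rig import arm
    s=arm.state(); p=np.array(s["ee_pos"]); r=R.from_quat(s["ee_rot"])
    dp=[];an=[]
    for xyz,ja in wps:
        f=np.radians(ja+90)  # tool x world angle; tool y = f-90 ; z down
        T=R.from_matrix(np.array([[np.cos(f),np.sin(f),0],[np.sin(f),-np.cos(f),0],[0,0,-1]]))
        a=np.round(r.inv().apply(np.array(xyz)-p)/300,n); w=np.round(np.degrees((r.inv()*T).as_rotvec())/45,n)
        dp.append((a+0).tolist()); an.append((w+0).tolist())
        p=p+r.apply(a*300); r=r*R.from_rotvec(np.radians(w*45))
    print('dp',dp); print('ang',an); print("max mm",max(np.linalg.norm(a)*300 for a in dp),"max deg",max(np.linalg.norm(a)*45 for a in an))
def line(p0,j0,p1,j1,k):
    return [(np.array(p0)+(np.array(p1)-np.array(p0))*i/k, j0+(j1-j0)*i/k) for i in range(1,k+1)]
def st():
    from rig import arm
    s=arm.state(); r=R.from_quat(s["ee_rot"]).as_matrix(); print(round(s["clock"],2),"pos",np.round(s["ee_pos"],1),"jaw",round(np.degrees(np.arctan2(r[1,1],r[0,1])),1),"z",np.round(r[:,2],3),"w",round(s["grip_width"],1),"F",np.round(s["force"],1),"q",np.round(s["qpos"],2)); return s
E
python3 - <<'E'
from h import *
s=st()
rows(line(s["ee_pos"],-66.5,(596,-130.5,140),-13.1,10))
E
```

```text
0.3 pos [ 209.6 -481.2  231.1] jaw -66.5 z [-0.     0.001 -1.   ] w 85.5 F [-0.2  1.1  0.7] q [-1.16  0.24 -0.01  1.32 -0.    1.57]
dp [[0.165, -0.056, 0.03], [0.169, -0.04, 0.031], [0.172, -0.024, 0.03], [0.174, -0.008, 0.03], [0.174, 0.008, 0.031], [0.172, 0.024, 0.03], [0.169, 0.04, 0.03], [0.165, 0.055, 0.031], [0.159, 0.071, 0.03], [0.152, 0.085, 0.03]]
ang [[-0.001, 0.0, -0.118], [0.0, 0.0, -0.119], [0.0, 0.0, -0.118], [0.0, 0.0, -0.119], [0.0, 0.0, -0.119], [0.0, 0.0, -0.118], [0.0, 0.0, -0.119], [0.0, 0.0, -0.119], [0.0, 0.0, -0.118], [0.0, 0.0, -0.119]]
max mm 53.076265882218955 max deg 5.3549999999999995
```

Request:
jog_arm:
  dp:
    - [0.165,-0.056,0.03]
    - [0.169,-0.04,0.031]
    - [0.172,-0.024,0.03]
    - [0.174,-0.008,0.03]
    - [0.174,0.008,0.031]
    - [0.172,0.024,0.03]
    - [0.169,0.04,0.03]
    - [0.165,0.055,0.031]
    - [0.159,0.071,0.03]
    - [0.152,0.085,0.03]
  angular:
    - [0,0,-0.118]
    - [0,0,-0.119]
    - [0,0,-0.118]
    - [0,0,-0.119]
    - [0,0,-0.119]
    - [0,0,-0.118]
    - [0,0,-0.119]
    - [0,0,-0.119]
    - [0,0,-0.118]
    - [0,0,-0.119]
  hand: 1
  force: 30

```text
clock: 1.55
ee_pos: [597.1, -129.1, 140.0]
ee_rot: [0.782, 0.623, -0.0, 0.0]
force: [0.0, -1.4, 0.1]
grip_width: 85.5
```

```bash
python3 - <<'E'
from h import *
s=st()
from rig import arm
im,d=arm.get_image("wrist"); cv2.imwrite("pics/w1.png",im[:,:,::-1]); np.savez("/tmp/w1.npz",im=im,d=d)
P=cloud(d,arm.get_calibration("wrist"))
print([(np.round(r["position"],1).tolist(),round(r["score"],2)) for r in arm.look_for("mirror","wrist")])
m=(P[...,2]>42)&(P[...,2]<56)&(abs(P[...,0]-596)<34)&(abs(P[...,1]+130)<34)
p=P[m]; print(len(p),p.mean(0),cv2.minEnclosingCircle(p[:,:2].astype(np.float32)))
E
```

```text
1.55 pos [ 597.1 -129.1  140. ] jaw -12.9 z [-0. -0. -1.] w 85.5 F [ 0.  -1.4  0.1] q [-0.21  0.43  0.03  1.17 -0.    1.58]
[([444.0, -27.7, 17.3], 0.88), ([593.2, -127.6, 51.8], 0.86), ([754.8, -139.5, 12.2], 0.67)]
4618 [ 598.19029492 -124.62648408   46.93334814] ((597.916015625, -126.05958557128906), 29.93365478515625)
```

View pics/w1.png

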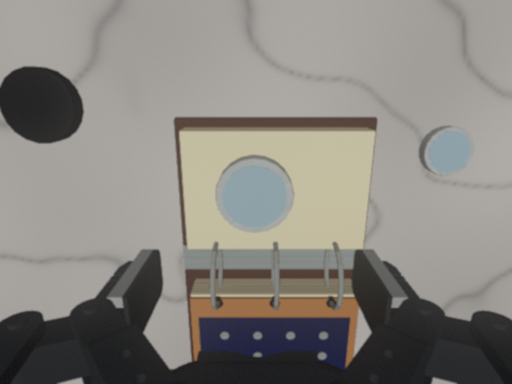

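The wrist view shows the mirror at (254,194) on the page, clear of the rings, and the tool sits over it. Descending.

Request:
jog_arm:
  dp:
    - [0,0,0.06]
    - [0,0,0.06]
    - [0,0,0.06]
    - [0,0,0.05]
    - [0,0,0.04]
    - [0,0,0.035]
    - [0,0,0.03]
    - [0,0,0.015]
    - [0,0,0.01]
    - [0,0,0]
  angular:
    - [0,0,0]
    - [0,0,0]
    - [0,0,0]
    - [0,0,0]
    - [0,0,0]
    - [0,0,0]
    - [0,0,0]
    - [0,0,0]
    - [0,0,0]
    - [0,0,0]

```text
clock: 2.9
ee_pos: [596.0, -130.4, 32.4]
ee_rot: [0.783, 0.622, 0.0, -0.0]
force: [0.1, 0.5, -0.1]
grip_width: 85.3
```

Request:
jog_arm:
  dp:
    - [0,0,0]
    - [0,0,0]
    - [0,0,0]
    - [0,0,0]
    - [0,0,0]
    - [0,0,0]
    - [0,0,0]
    - [0,0,0]
    - [0,0,0]
    - [0,0,0]
  angular:
    - [0,0,0]
    - [0,0,0]
    - [0,0,0]
    - [0,0,0]
    - [0,0,0]
    - [0,0,0]
    - [0,0,0]
    - [0,0,0]
    - [0,0,0]
    - [0,0,0]
  hand: -1
  force: 30

```text
clock: 4.15
ee_pos: [596.1, -130.5, 33.0]
ee_rot: [0.783, 0.622, 0.0, 0.0]
force: [-2.4, -0.1, 5.7]
grip_width: 58.3
```

```bash
python3 - <<'E'
from h import *
s=st()
from rig import arm
im,d=arm.get_image("wrist"); cv2.imwrite("pics/w2.png",im[:,:,::-1])
E
```

```text
4.15 pos [ 596.1 -130.5   33. ] jaw -13.1 z [ 0.001 -0.    -1.   ] w 58.3 F [-2.4 -0.1  5.7] q [-0.22  0.51 -0.14  0.93  0.    1.58]
```

View pics/w2.png

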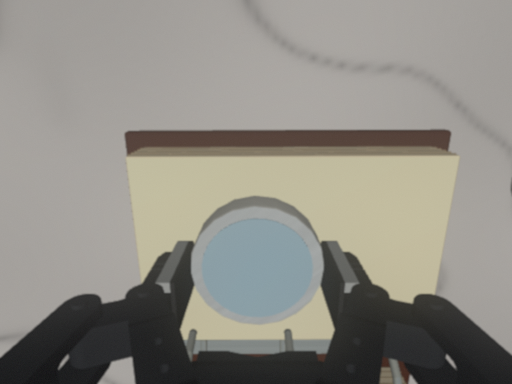

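The wrist view shows the disc at (257,264) held between both pads, width 58.3. Lifting, then moving to the tray.

Request:
jog_arm:
  dp:
    - [0,0,-0.01]
    - [0,0,-0.02]
    - [0,0,-0.04]
    - [0,0,-0.06]
    - [0,0,-0.06]
    - [0,0,-0.06]
    - [0,0,-0.06]
    - [0,0,-0.03]
    - [0,0,0]
    - [0,0,0]
  angular:
    - [0,0,0]
    - [0,0,0]
    - [0,0,0]
    - [0,0,0]
    - [0,0,0]
    - [0,0,0]
    - [0,0,0]
    - [0,0,0]
    - [0,0,0]
    - [0,0,0]

```text
clock: 5.45
ee_pos: [595.6, -130.4, 133.8]
ee_rot: [0.783, 0.622, -0.0, -0.0]
force: [-0.6, -0.9, -1.5]
grip_width: 58.7
```

```bash
python3 - <<'E'
from h import *
s=st()
from rig import arm
im,d=arm.get_image("wrist"); cv2.imwrite("pics/w3.png",im[:,:,::-1])
P=cloud(d,arm.get_calibration("wrist")); print(P[264,257],P[225,257],P[300,257],P[264,225],P[264,290])
rows(line(s["ee_pos"],-13.1,(602,295,120),0,10))
E
```

```text
5.45 pos [ 595.6 -130.4  133.8] jaw -13.1 z [-0.001  0.    -1.   ] w 58.7 F [-0.6 -0.9 -1.5] q [-0.22  0.43  0.01  1.16  0.    1.58]
[ 595.67668117 -127.73134519  148.95960358] [ 599.97387448 -109.23219362  150.10331104] [ 591.57461631 -145.39703446  149.37847586] [ 582.19243388 -124.14595722  149.74658051] [ 609.75172554 -131.56712474  147.9795315 ]
dp [[0.139, -0.03, 0.004], [0.139, -0.027, 0.005], [0.14, -0.023, 0.004], [0.14, -0.021, 0.005], [0.141, -0.017, 0.005], [0.141, -0.014, 0.004], [0.141, -0.011, 0.005], [0.142, -0.008, 0.004], [0.142, -0.004, 0.005], [0.141, -0.001, 0.005]]
ang [[-0.002, 0.0, -0.029], [0.0, 0.0, -0.029], [0.0, 0.0, -0.029], [0.0, 0.0, -0.029], [0.0, 0.0, -0.029], [0.0, 0.0, -0.03], [0.0, 0.0, -0.029], [0.0, 0.0, -0.029], [0.0, 0.0, -0.029], [0.0, 0.0, -0.029]]
max mm 42.68442338839779 max deg 1.3499999999999999
```

View pics/w3.png

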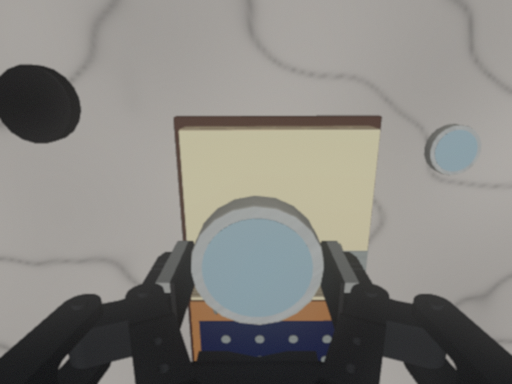

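The mirror is held level, its top 15 mm above the TCP and the page behind it bare. Carrying it to the tray.

Request:
jog_arm:
  dp:
    - [0.139,-0.03,0]
    - [0.139,-0.027,0]
    - [0.14,-0.023,0]
    - [0.14,-0.021,0]
    - [0.141,-0.017,0]
    - [0.141,-0.014,0]
    - [0.141,-0.011,0]
    - [0.142,-0.008,0]
    - [0.142,-0.004,0]
    - [0.141,-0.001,0]
  angular:
    - [0,0,-0.029]
    - [0,0,-0.029]
    - [0,0,-0.029]
    - [0,0,-0.029]
    - [0,0,-0.029]
    - [0,0,-0.03]
    - [0,0,-0.029]
    - [0,0,-0.029]
    - [0,0,-0.029]
    - [0,0,-0.029]

```text
clock: 6.75
ee_pos: [602.0, 296.1, 133.6]
ee_rot: [0.707, 0.707, -0.001, -0.0]
force: [0.1, -0.4, -0.7]
grip_width: 58.6
```

Request:
jog_arm:
  dp:
    - [0,0,0.02]
    - [0,0,0.05]
    - [0,0,0.06]
    - [0,0,0.06]
    - [0,0,0.06]
    - [0,0,0.05]
    - [0,0,0.04]
    - [0,0,0.025]
    - [0,0,0.015]
    - [0,0,0]
  angular:
    - [0,0,0]
    - [0,0,0]
    - [0,0,0]
    - [0,0,0]
    - [0,0,0]
    - [0,0,0]
    - [0,0,0]
    - [0,0,0]
    - [0,0,0]
    - [0,0,0]

```text
clock: 8.0
ee_pos: [602.5, 294.9, 20.4]
ee_rot: [0.707, 0.707, 0.0, -0.0]
force: [0.2, -0.2, -1.7]
grip_width: 58.4
```

```bash
python3 - <<'E'
from h import *
s=st()
from rig import arm
im,d=arm.get_image("wrist"); cv2.imwrite("pics/w4.png",im[:,:,::-1])
P=cloud(d,arm.get_calibration("wrist")); print(P[264,257],P[225,257],P[300,257],P[264,225],P[264,290]); print("floor",P[80,256],P[150,400],P[150,100])
E
```

```text
8.0 pos [602.5 294.9  20.4] jaw 0.0 z [-0.  0. -1.] w 58.4 F [ 0.2 -0.2 -1.7] q [0.46 0.61 0.02 0.98 0.   2.03]
[602.11574776 298.16325189  36.88088402] [602.10872525 315.62083417  34.73667476] [602.12434993 279.87110132  36.90308336] [588.04169549 297.43253459  35.61053578] [616.62909987 297.45692797  35.64216821]
floor [601.64348963 374.84490492   7.14114189] [671.38362259 342.77766958   6.29012653] [526.27134756 342.7996228    6.68833742]
```

View pics/w4.png

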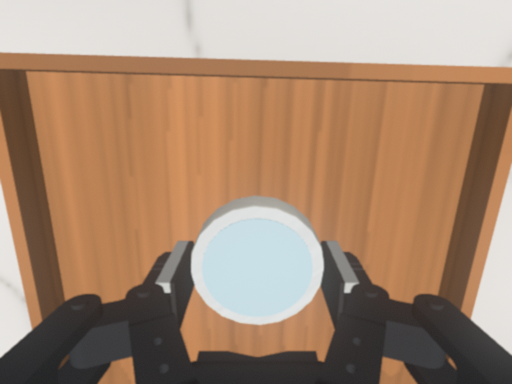

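The mirror is over the empty half of the tray floor, its bottom about 13.5 mm above it. Lowering slowly.

Request:
jog_arm:
  dp:
    - [0,0,0.01]
    - [0,0,0.01]
    - [0,0,0.008]
    - [0,0,0.006]
    - [0,0,0.005]
    - [0,0,0.003]
    - [0,0,0.002]
    - [0,0,0]
    - [0,0,0]
    - [0,0,0]
  angular:
    - [0,0,0]
    - [0,0,0]
    - [0,0,0]
    - [0,0,0]
    - [0,0,0]
    - [0,0,0]
    - [0,0,0]
    - [0,0,0]
    - [0,0,0]
    - [0,0,0]

```text
clock: 9.3
ee_pos: [602.5, 294.8, 7.3]
ee_rot: [0.707, 0.707, 0.0, -0.0]
force: [-0.2, 0.1, -1.0]
grip_width: 58.6
```

Request:
jog_arm:
  dp:
    - [0,0,0.002]
    - [0,0,0.001]
    - [0,0,0]
    - [0,0,0]
    - [0,0,0]
    - [0,0,0]
    - [0,0,0]
    - [0,0,0]
    - [0,0,0]
    - [0,0,0]
  angular:
    - [0,0,0]
    - [0,0,0]
    - [0,0,0]
    - [0,0,0]
    - [0,0,0]
    - [0,0,0]
    - [0,0,0]
    - [0,0,0]
    - [0,0,0]
    - [0,0,0]

```text
clock: 10.55
ee_pos: [602.5, 294.8, 7.1]
ee_rot: [0.707, 0.707, 0.0, 0.0]
force: [-1.6, -1.4, 5.9]
grip_width: 58.1
```

Request:
jog_arm:
  dp:
    - [0,0,0]
    - [0,0,0]
    - [0,0,0]
    - [0,0,0]
    - [0,0,0]
    - [0,0,0]
    - [0,0,0]
    - [0,0,0]
    - [0,0,0]
    - [0,0,0]
  angular:
    - [0,0,0]
    - [0,0,0]
    - [0,0,0]
    - [0,0,0]
    - [0,0,0]
    - [0,0,0]
    - [0,0,0]
    - [0,0,0]
    - [0,0,0]
    - [0,0,0]
  hand: 0.95

```text
clock: 11.8
ee_pos: [602.4, 294.8, 6.3]
ee_rot: [0.707, 0.707, -0.0, -0.0]
force: [-0.4, 0.3, 0.2]
grip_width: 83.4
```

Request:
jog_arm:
  dp:
    - [0,0,-0.01]
    - [0,0,-0.03]
    - [0,0,-0.06]
    - [0,0,-0.08]
    - [0,0,-0.1]
    - [0,0,-0.1]
    - [0,0,-0.08]
    - [0,0,-0.04]
    - [0,0,0]
    - [0,0,0]
  angular:
    - [0,0,0]
    - [0,0,0]
    - [0,0,0]
    - [0,0,0]
    - [0,0,0]
    - [0,0,0]
    - [0,0,0]
    - [0,0,0]
    - [0,0,0]
    - [0,0,0]

```text
clock: 13.05
ee_pos: [602.0, 294.6, 155.3]
ee_rot: [0.707, 0.707, -0.001, -0.0]
force: [0.8, 0.5, -0.2]
grip_width: 83.3
```

```bash
python3 - <<'E'
from h import *
s=st()
from rig import arm
im,d=arm.get_image("wrist"); cv2.imwrite("pics/w5.png",im[:,:,::-1])
P=cloud(d,arm.get_calibration("wrist"))
m=(P[...,2]>16)&(P[...,2]<30)&(abs(P[...,0]-602)<45)&(abs(P[...,1]-297)<45)
p=P[m]; print(len(p),p.mean(0),p[:,2].std())
it,dt=arm.get_image("top"); cv2.imwrite("pics/t5.png",it[:,:,::-1]); np.savez("/tmp/t5.npz",im=it,d=dt)
print([(np.round(r["position"],1).tolist(),round(r["score"],2)) for r in arm.look_for("leaf_tab","top")])
E
```

```text
13.05 pos [602.  294.6 155.3] jaw 0.0 z [-0.001 -0.001 -1.   ] w 83.3 F [ 0.8  0.5 -0.2] q [0.46 0.52 0.23 1.28 0.   2.03]
3499 [601.53958647 295.89977962  22.33372285] 0.8799959642391514
[([577.4, -279.6, 36.2], 0.61)]
```

View pics/w5.png

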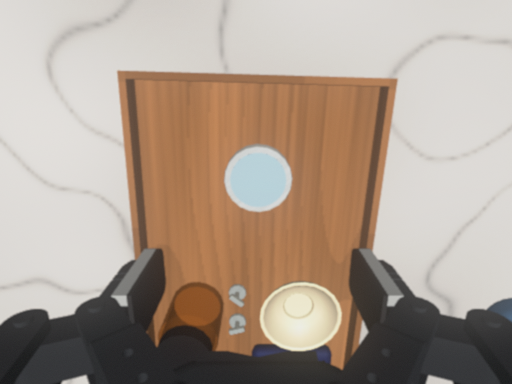

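View pics/t5.png

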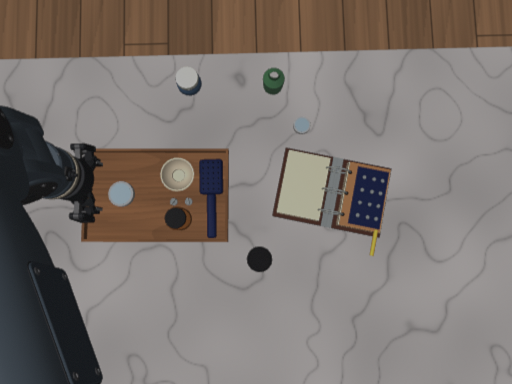

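The mirror lies flat: its top is at 22.3 mm, which matches floor plus 16, and it is free of the fingers at wrist (258,179). The other tray things are unmoved. Now the tab.

```bash
python3 - <<'E'
from h import *
s=st()
w=line(s["ee_pos"],0,(466,-289,110),76.9,18)
rows(w[:10]); 
w2=w
rows(w)
E
```

```text
13.2 pos [602.  294.6 155.3] jaw 0.0 z [-0.002 -0.001 -1.   ] w 83.3 F [ 0.4 -1.   0.2] q [0.46 0.52 0.23 1.28 0.   2.03]
dp [[-0.108, -0.025, 0.008], [-0.106, -0.033, 0.009], [-0.103, -0.041, 0.008], [-0.1, -0.049, 0.009], [-0.096, -0.056, 0.008], [-0.091, -0.063, 0.008], [-0.087, -0.069, 0.009], [-0.081, -0.076, 0.008], [-0.075, -0.081, 0.008], [-0.069, -0.087, 0.009]]
ang [[-0.002, 0.001, -0.095], [0.0, 0.0, -0.095], [0.0, 0.0, -0.095], [0.0, 0.0, -0.095], [0.0, 0.0, -0.095], [0.0, 0.0, -0.095], [0.0, 0.0, -0.095], [0.0, 0.0, -0.094], [0.0, 0.0, -0.095], [0.0, 0.0, -0.095]]
max mm 33.51686142824236 max deg 4.276184046553656
dp [[-0.108, -0.025, 0.008], [-0.106, -0.033, 0.009], [-0.103, -0.041, 0.008], [-0.1, -0.049, 0.009], [-0.096, -0.056, 0.008], [-0.091, -0.063, 0.008], [-0.087, -0.069, 0.009], [-0.081, -0.076, 0.008], [-0.075, -0.081, 0.008], [-0.069, -0.087, 0.009], [-0.062, -0.092, 0.008], [-0.056, -0.096, 0.008], [-0.048, -0.1, 0.009], [-0.04, -0.104, 0.008], [-0.033, -0.106, 0.009], [-0.024, -0.108, 0.008], [-0.017, -0.11, 0.008], [-0.008, -0.11, 0.009]]
ang [[-0.002, 0.001, -0.095], [0.0, 0.0, -0.095], [0.0, 0.0, -0.095], [0.0, 0.0, -0.095], [0.0, 0.0, -0.095], [0.0, 0.0, -0.095], [0.0, 0.0, -0.095], [0.0, 0.0, -0.094], [0.0, 0.0, -0.095], [0.0, 0.0, -0.095], [0.0, 0.0, -0.095], [0.0, 0.0, -0.095], [0.0, 0.0, -0.095], [0.0, 0.0, -0.095], [0.0, 0.0, -0.095], [0.0, 0.0, -0.095], [0.0, 0.0, -0.095], [0.0, 0.0, -0.095]]
max mm 33.51686142824236 max deg 4.276184046553656
```

Request:
jog_arm:
  dp:
    - [-0.108,-0.025,0.008]
    - [-0.106,-0.033,0.009]
    - [-0.103,-0.041,0.008]
    - [-0.1,-0.049,0.009]
    - [-0.096,-0.056,0.008]
    - [-0.091,-0.063,0.008]
    - [-0.087,-0.069,0.009]
    - [-0.081,-0.076,0.008]
    - [-0.075,-0.081,0.008]
    - [-0.069,-0.087,0.009]
  angular:
    - [0,0,-0.095]
    - [0,0,-0.095]
    - [0,0,-0.095]
    - [0,0,-0.095]
    - [0,0,-0.095]
    - [0,0,-0.095]
    - [0,0,-0.095]
    - [0,0,-0.094]
    - [0,0,-0.095]
    - [0,0,-0.095]

```text
clock: 14.45
ee_pos: [526.4, -30.3, 130.6]
ee_rot: [0.4, 0.917, -0.0, -0.0]
force: [0.2, -0.1, -0.2]
grip_width: 83.3
```

Request:
jog_arm:
  dp:
    - [-0.062,-0.092,0.008]
    - [-0.056,-0.096,0.008]
    - [-0.048,-0.1,0.009]
    - [-0.04,-0.104,0.008]
    - [-0.033,-0.106,0.009]
    - [-0.024,-0.108,0.008]
    - [-0.017,-0.11,0.008]
    - [-0.008,-0.11,0.009]
    - [0,0,0]
    - [0,0,0]
  angular:
    - [0,0,-0.095]
    - [0,0,-0.095]
    - [0,0,-0.095]
    - [0,0,-0.095]
    - [0,0,-0.095]
    - [0,0,-0.095]
    - [0,0,-0.095]
    - [0,0,-0.095]
    - [0,0,0]
    - [0,0,0]
  hand: 0.2

```text
clock: 15.7
ee_pos: [466.2, -288.3, 110.6]
ee_rot: [0.115, 0.993, 0.0, -0.0]
force: [0.7, 1.4, -0.4]
grip_width: 51.3
```

```bash
python3 - <<'E'
from h import *
s=st()
from rig import arm
c=arm.get_calibration("wrist")
im,d=arm.get_image("wrist"); cv2.imwrite("pics/w6.png",im[:,:,::-1])
P=cloud(d,c)
hsv=cv2.cvtColor(im,cv2.COLOR_RGB2HSV).astype(int)
m=(abs(hsv[...,0]-27)<8)&(hsv[...,1]>150)&(P[...,2]>25)&(P[...,2]<50)&(P[...,0]<500)
p=P[m]; print(len(p),np.round(np.median(p,0),1),cv2.minAreaRect(p[:,:2].astype(np.float32)))
print([(np.round(r["position"],1).tolist(),round(r["score"],2)) for r in arm.look_for("leaf_tab","wrist")])
E
```

```text
15.7 pos [ 466.2 -288.3  110.6] jaw 76.8 z [-0.001  0.001 -1.   ] w 51.3 F [ 0.7  1.4 -0.4] q [-0.55  0.34 -0.18  1.05  0.   -0.32]
858 [ 472.4 -290.9   38.6] ((472.0871887207031, -290.6459045410156), (8.05929183959961, 58.532588958740234), 76.59661102294922)
[([536.6, -287.0, 35.3], 0.6)]
```

View pics/w6.png

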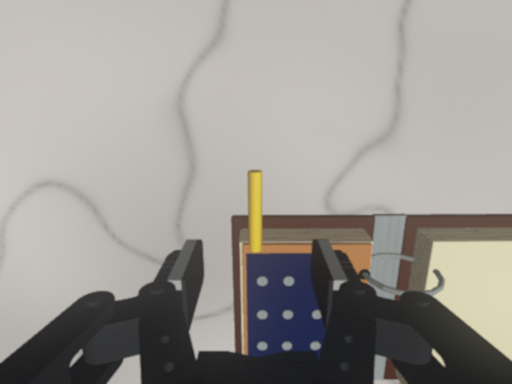

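The wrist view shows the yellow bar at (255,210), midway between the open fingers and clear of the binder cover. Descending on it, then closing.

Request:
jog_arm:
  dp:
    - [0,-0.004,0.03]
    - [0,0,0.05]
    - [0,0,0.06]
    - [0,0,0.06]
    - [0,0,0.05]
    - [0,0,0.035]
    - [0,0,0.02]
    - [0,0,0.013]
    - [0,0,0]
    - [0,0,0]
  angular:
    - [0,0,0]
    - [0,0,0]
    - [0,0,0]
    - [0,0,0]
    - [0,0,0]
    - [0,0,0]
    - [0,0,0]
    - [0,0,0]
    - [0,0,0]
    - [0,0,0]

```text
clock: 17.05
ee_pos: [466.5, -290.0, 16.0]
ee_rot: [0.114, 0.993, -0.0, 0.0]
force: [0.4, 0.2, 0.7]
grip_width: 51.1
```

Request:
jog_arm:
  dp:
    - [0,0,0]
    - [0,0,0]
    - [0,0,0]
    - [0,0,0]
    - [0,0,0]
    - [0,0,0]
    - [0,0,0]
    - [0,0,0]
    - [0,0,0]
    - [0,0,0]
  angular:
    - [0,0,0]
    - [0,0,0]
    - [0,0,0]
    - [0,0,0]
    - [0,0,0]
    - [0,0,0]
    - [0,0,0]
    - [0,0,0]
    - [0,0,0]
    - [0,0,0]
  hand: -1
  force: 25

```text
clock: 18.3
ee_pos: [466.3, -289.9, 15.7]
ee_rot: [0.114, 0.993, 0.0, 0.0]
force: [-0.3, 1.1, 4.7]
grip_width: 8.9
```

```bash
python3 - <<'E'
from h import *
s=st()
from rig import arm
im,d=arm.get_image("wrist"); cv2.imwrite("pics/w7.png",im[:,:,::-1])
E
```

```text
18.3 pos [ 466.3 -289.9   15.7] jaw 76.9 z [ 0. -0. -1.] w 8.9 F [-0.3  1.1  4.7] q [-0.56  0.44 -0.31  0.82  0.   -0.33]
```

View pics/w7.png

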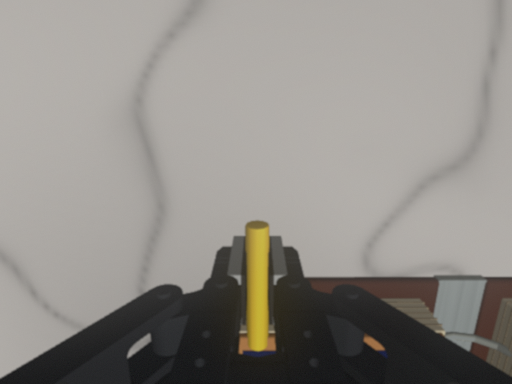

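The bar is seated between the pads, width 8.9. Now computing the half circle in tool axes.

```bash
python3 - <<'E'
import numpy as np
for a,b in [(0,55),(55,110),(110,150),(150,180)]:
    t=np.radians(np.linspace(a,b,11)); y=110*(1-np.cos(t))/300; z=-110*np.sin(t)/300
    Y=np.round(y,3);Z=np.round(z,3)
    print([[0,float(round(Y[i+1]-Y[i],3)),float(round(Z[i+1]-Z[i],3))] for i in range(10)])
E
```

```text
[[0, 0.002, -0.035], [0, 0.005, -0.035], [0, 0.008, -0.034], [0, 0.012, -0.033], [0, 0.014, -0.032], [0, 0.018, -0.031], [0, 0.021, -0.028], [0, 0.023, -0.027], [0, 0.026, -0.024], [0, 0.027, -0.021]]
[[0, 0.03, -0.019], [0, 0.032, -0.016], [0, 0.032, -0.013], [0, 0.034, -0.009], [0, 0.035, -0.007], [0, 0.035, -0.002], [0, 0.035, 0.0], [0, 0.035, 0.004], [0, 0.034, 0.007], [0, 0.034, 0.01]]
[[0, 0.024, 0.01], [0, 0.023, 0.011], [0, 0.022, 0.013], [0, 0.021, 0.014], [0, 0.02, 0.016], [0, 0.019, 0.017], [0, 0.018, 0.019], [0, 0.017, 0.019], [0, 0.015, 0.021], [0, 0.013, 0.022]]
[[0, 0.009, 0.017], [0, 0.009, 0.017], [0, 0.007, 0.018], [0, 0.006, 0.018], [0, 0.006, 0.018], [0, 0.004, 0.019], [0, 0.004, 0.019], [0, 0.002, 0.019], [0, 0.002, 0.019], [0, 0.0, 0.019]]
```

Request:
jog_arm:
  dp:
    - [0,0.002,-0.035]
    - [0,0.005,-0.035]
    - [0,0.008,-0.034]
    - [0,0.012,-0.033]
    - [0,0.014,-0.032]
    - [0,0.018,-0.031]
    - [0,0.021,-0.028]
    - [0,0.023,-0.027]
    - [0,0.026,-0.024]
    - [0,0.027,-0.021]
  angular:
    - [0,0,0]
    - [0,0,0]
    - [0,0,0]
    - [0,0,0]
    - [0,0,0]
    - [0,0,0]
    - [0,0,0]
    - [0,0,0]
    - [0,0,0]
    - [0,0,0]

```text
clock: 19.6
ee_pos: [476.4, -246.1, 107.7]
ee_rot: [0.115, 0.993, -0.002, 0.0]
force: [-6.3, -11.3, 13.3]
grip_width: 9.1
```

```bash
python3 - <<'E'
from h import *
s=st()
from rig import arm
im,d=arm.get_image("wrist"); j,_=arm.get_image("scene"); cv2.imwrite("pics/w8.png",np.hstack([cv2.resize(im,(400,300)),cv2.resize(j[80:260,130:370],(400,300))])[:,:,::-1])
E
```

```text
19.6 pos [ 476.4 -246.1  107.7] jaw 76.8 z [ 0.    -0.005 -1.   ] w 9.1 F [ -6.3 -11.3  13.3] q [-0.47  0.33 -0.22  1.02 -0.   -0.24]
```

View pics/w8.png

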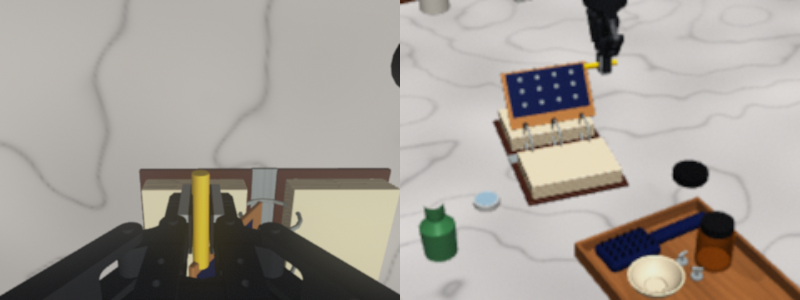

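The leaf is at about 55° and turning well. There is mild tension of about 18 N pushing the tool outward, so I'll widen the radius by about 1.5 mm for the rest.

```bash
python3 - <<'E'
import numpy as np
y0,z0=46.8/300,-90/300; 
for a,b,r in [(55,110,111.8),(110,150,111.8),(150,180,111)]:
    t=np.radians(np.linspace(a,b,11)[1:]); Y=np.round((110-r*np.cos(t))/300,3); Z=np.round(-r*np.sin(t)/300,3)
    o=[]
    for y,z in zip(Y,Z): o.append([0,float(round(y-y0,3)),float(round(z-z0,3))]); y0,z0=y,z
    print(o, y0*300,z0*300)
E
```

```text
[[0, 0.027, -0.024], [0, 0.032, -0.016], [0, 0.033, -0.013], [0, 0.035, -0.01], [0, 0.035, -0.006], [0, 0.036, -0.003], [0, 0.035, 0.0], [0, 0.036, 0.004], [0, 0.035, 0.007], [0, 0.034, 0.011]] 148.2 -105.0
[[0, 0.024, 0.01], [0, 0.024, 0.011], [0, 0.022, 0.013], [0, 0.022, 0.015], [0, 0.02, 0.016], [0, 0.02, 0.017], [0, 0.018, 0.019], [0, 0.016, 0.02], [0, 0.016, 0.021], [0, 0.013, 0.022]] 206.7 -55.8
[[0, 0.007, 0.018], [0, 0.009, 0.018], [0, 0.007, 0.017], [0, 0.007, 0.019], [0, 0.005, 0.018], [0, 0.005, 0.019], [0, 0.003, 0.019], [0, 0.003, 0.019], [0, 0.001, 0.02], [0, 0.001, 0.019]] 221.1 -0.0
```

Request:
jog_arm:
  dp:
    - [0,0.027,-0.024]
    - [0,0.032,-0.016]
    - [0,0.033,-0.013]
    - [0,0.035,-0.01]
    - [0,0.035,-0.006]
    - [0,0.036,-0.003]
    - [0,0.035,0.0]
    - [0,0.036,0.004]
    - [0,0.035,0.007]
    - [0,0.034,0.011]
  angular:
    - [0,0,0]
    - [0,0,0]
    - [0,0,0]
    - [0,0,0]
    - [0,0,0]
    - [0,0,0]
    - [0,0,0]
    - [0,0,0]
    - [0,0,0]
    - [0,0,0]

```text
clock: 20.95
ee_pos: [499.7, -144.7, 120.1]
ee_rot: [0.114, 0.993, 0.0, -0.0]
force: [0.1, -1.4, 0.2]
grip_width: 9.0
```

```bash
python3 - <<'E'
from h import *
s=st()
from rig import arm
d=np.array(s["ee_pos"])-[466.3,-289.9,15.7]; print(d@[.227,.974,0], d@[.974,-.227,0],d[2])
im,d=arm.get_image("wrist"); j,_=arm.get_image("scene"); cv2.imwrite("pics/w9.png",np.hstack([cv2.resize(im,(400,300)),cv2.resize(j[80:260,130:370],(400,300))])[:,:,::-1])
E
```

```text
20.95 pos [ 499.7 -144.7  120.1] jaw 76.9 z [-0.001  0.    -1.   ] w 9.0 F [ 0.1 -1.4  0.2] q [-0.28  0.29 -0.23  1.05  0.   -0.05]
148.97480201662924 -0.4568773569734585 104.37454905215563
```

View pics/w9.png

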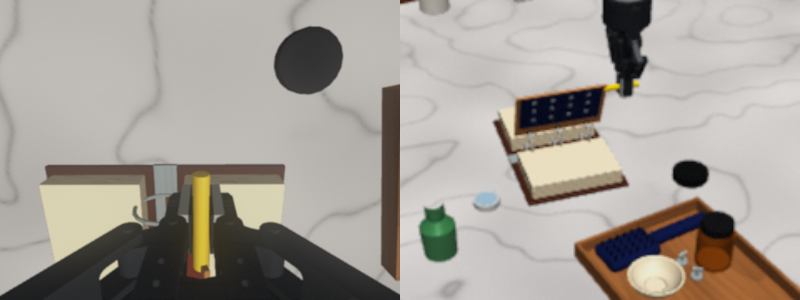

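The leaf is at about 110° with forces near zero. Continuing slowly.

Request:
jog_arm:
  dp:
    - [0,0.024,0.01]
    - [0,0.024,0.011]
    - [0,0.022,0.013]
    - [0,0.022,0.015]
    - [0,0.02,0.016]
    - [0,0.02,0.017]
    - [0,0.018,0.019]
    - [0,0.016,0.02]
    - [0,0.016,0.021]
    - [0,0.013,0.022]
  angular:
    - [0,0,0]
    - [0,0,0]
    - [0,0,0]
    - [0,0,0]
    - [0,0,0]
    - [0,0,0]
    - [0,0,0]
    - [0,0,0]
    - [0,0,0]
    - [0,0,0]

```text
clock: 22.3
ee_pos: [512.9, -88.3, 70.9]
ee_rot: [0.114, 0.993, -0.0, -0.0]
force: [-4.0, -1.2, -0.1]
grip_width: 9.1
```

```bash
python3 - <<'E'
from h import *
s=st()
d=np.array(s["ee_pos"])-[466.3,-289.9,15.7]; print(d@[.227,.974,0], d@[.974,-.227,0],d[2], np.hypot(d@[.227,.974,0]-110,d[2]))
E
```

```text
22.3 pos [512.9 -88.3  70.9] jaw 76.9 z [-0. -0. -1.] w 9.1 F [-4.  -1.2 -0.1] q [-0.17  0.34 -0.31  0.92 -0.    0.06]
206.91057255199001 -0.34869323604077007 55.186470730546475 111.52222031527162
```

Request:
jog_arm:
  dp:
    - [0,0.007,0.018]
    - [0,0.009,0.018]
    - [0,0.007,0.017]
    - [0,0.007,0.019]
    - [0,0.005,0.018]
    - [0,0.005,0.018]
    - [0,0.002,0.014]
    - [0,0.002,0.013]
    - [0,0.001,0.01]
    - [0,0.001,0.008]
  angular:
    - [0,0,0]
    - [0,0,0]
    - [0,0,0]
    - [0,0,0]
    - [0,0,0]
    - [0,0,0]
    - [0,0,0]
    - [0,0,0]
    - [0,0,0]
    - [0,0,0]

```text
clock: 23.55
ee_pos: [516.0, -75.6, 25.2]
ee_rot: [0.114, 0.993, -0.0, -0.0]
force: [-4.8, -5.0, 2.0]
grip_width: 8.9
```

Request:
jog_arm:
  dp:
    - [0,0.001,0.007]
    - [0,0.001,0.006]
    - [0,0,0.005]
    - [0,0,0.005]
    - [0,0,0.004]
    - [0,0,0.003]
    - [0,0,0.002]
    - [0,0,0.001]
    - [0,0,0]
    - [0,0,0]
  angular:
    - [0,0,0]
    - [0,0,0]
    - [0,0,0]
    - [0,0,0]
    - [0,0,0]
    - [0,0,0]
    - [0,0,0]
    - [0,0,0]
    - [0,0,0]
    - [0,0,0]

```text
clock: 24.8
ee_pos: [516.4, -75.4, 18.2]
ee_rot: [0.114, 0.993, -0.001, 0.001]
force: [-15.1, -4.4, 35.0]
grip_width: 9.0
```

```bash
python3 - <<'E'
from h import *
s=st()
from rig import arm
d=np.array(s["ee_pos"])-[466.3,-289.9,15.7]; print(d@[.227,.974,0], d@[.974,-.227,0],d[2])
im,d=arm.get_image("wrist"); j,_=arm.get_image("scene"); cv2.imwrite("pics/w10.png",np.hstack([cv2.resize(im,(400,300)),cv2.resize(j[80:260,130:370],(400,300))])[:,:,::-1])
it,dt=arm.get_image("top"); P=cloud(dt,arm.get_calibration("top"))
ex=np.array([.974,-.2266,0]);ey=np.array([.2266,.974,0]);o=np.array([597,-206,0]);Q=P-o;bx=Q@ex;by=Q@ey
for lo,hi in [(40,60),(60,80),(80,100),(100,115)]:
    m=(abs(bx)<60)&(by>lo)&(by<hi); print(lo,m.sum(),np.median(P[m][:,2]) if m.sum() else None)
E
```

```text
24.8 pos [516.4 -75.4  18.2] jaw 76.9 z [ 0.002 -0.002 -1.   ] w 9.0 F [-15.1  -4.4  35. ] q [-0.14  0.4  -0.38  0.79 -0.    0.09]
220.34008382010876 0.08426182815979902 2.454094573408444
40 205 37.203857868348564
60 260 37.872492468976816
80 245 37.67591569296974
100 167 37.14639212094994
```

View pics/w10.png

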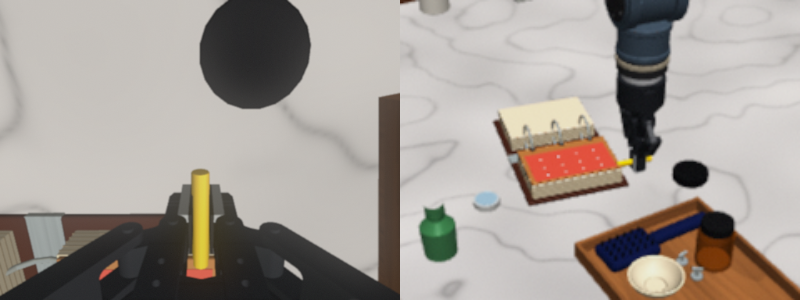

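The leaf is flat on the left page, coral face up, at 37.2–37.9 mm, against 37.5 mm for the navy face at the start. It is pressed slightly with 35 N, so I'll ease up and release.

Request:
jog_arm:
  dp:
    - [0,0,-0.003]
    - [0,0,-0.003]
    - [0,0,-0.001]
    - [0,0,0]
    - [0,0,0]
    - [0,0,0]
    - [0,0,0]
    - [0,0,0]
    - [0,0,0]
    - [0,0,0]
  angular:
    - [0,0,0]
    - [0,0,0]
    - [0,0,0]
    - [0,0,0]
    - [0,0,0]
    - [0,0,0]
    - [0,0,0]
    - [0,0,0]
    - [0,0,0]
    - [0,0,0]

```text
clock: 26.2
ee_pos: [516.2, -75.4, 18.7]
ee_rot: [0.114, 0.993, -0.001, 0.0]
force: [-9.4, -5.2, 16.1]
grip_width: 9.1
```

Request:
jog_arm:
  dp:
    - [0,0,0]
    - [0,0,0]
    - [0,0,0]
    - [0,0,0]
    - [0,0,0]
    - [0,0,0]
    - [0,0,0]
    - [0,0,0]
    - [0,0,0]
    - [0,0,0]
  angular:
    - [0,0,0]
    - [0,0,0]
    - [0,0,0]
    - [0,0,0]
    - [0,0,0]
    - [0,0,0]
    - [0,0,0]
    - [0,0,0]
    - [0,0,0]
    - [0,0,0]
  hand: 0.1

```text
clock: 27.45
ee_pos: [516.3, -74.5, 17.7]
ee_rot: [0.114, 0.993, 0.0, -0.0]
force: [0.4, 0.5, 0.4]
grip_width: 47.0
```

Request:
jog_arm:
  dp:
    - [0,0,-0.01]
    - [0,0,-0.03]
    - [0,0,-0.06]
    - [0,0,-0.1]
    - [0,0,-0.1]
    - [0,0,-0.1]
    - [0,0,-0.1]
    - [0,0,-0.05]
    - [0,0,0]
    - [0,0,0]
  angular:
    - [0,0,0]
    - [0,0,0]
    - [0,0,0]
    - [0,0,0]
    - [0,0,0]
    - [0,0,0]
    - [0,0,0]
    - [0,0,0]
    - [0,0,0]
    - [0,0,0]

```text
clock: 28.7
ee_pos: [515.7, -74.4, 181.7]
ee_rot: [0.114, 0.993, 0.0, -0.001]
force: [0.5, 0.1, -0.2]
grip_width: 47.0
```

Request:
jog_arm:
  dp:
    - [0.1,0,0]
    - [0.1,0,0]
    - [0.1,0,0]
    - [0.1,0,0]
    - [0.05,0,0]
    - [0,0,0]
    - [0,0,0]
    - [0,0,0]
    - [0,0,0]
    - [0,0,0]
  angular:
    - [0,0,0]
    - [0,0,0]
    - [0,0,0]
    - [0,0,0]
    - [0,0,0]
    - [0,0,0]
    - [0,0,0]
    - [0,0,0]
    - [0,0,0]
    - [0,0,0]

```text
clock: 29.95
ee_pos: [385.0, -44.0, 182.6]
ee_rot: [0.114, 0.993, 0.0, -0.0]
force: [0.7, -0.1, 0.4]
grip_width: 46.6
```

```bash
python3 - <<'E'
from h import *
s=st()
from rig import arm
j,_=arm.get_image("scene")
it,dt=arm.get_image("top"); P=cloud(dt,arm.get_calibration("top"))
cv2.imwrite("pics/f.png",np.hstack([cv2.resize(it,(400,300)),cv2.resize(j,(400,300))])[:,:,::-1])
ex=np.array([.974,-.2266,0]);ey=np.array([.2266,.974,0]);o=np.array([597,-206,0]);Q=P-o;bx=Q@ex;by=Q@ey
for lo,hi in [(40,60),(60,80),(80,100),(100,115)]:
    m=(abs(bx)<60)&(by>lo)&(by<hi); print(lo,m.sum(),np.median(P[m][:,2]) if m.sum() else None)
m=(np.hypot(P[...,0]-602,P[...,1]-297)<20); print("mirror",m.sum(),P[m].mean(0) if m.sum() else None)
E
```

```text
29.95 pos [385.  -44.  182.6] jaw 76.9 z [-0.  0. -1.] w 46.6 F [ 0.7 -0.1  0.4] q [-0.11  0.03 -0.39  1.15  0.    0.11]
40 442 37.531620627291545
60 437 37.68014993213842
80 440 37.5860705226072
100 324 37.595907988663726
mirror 224 [601.90068566 297.09437808  23.6180776 ]
```

View pics/f.png

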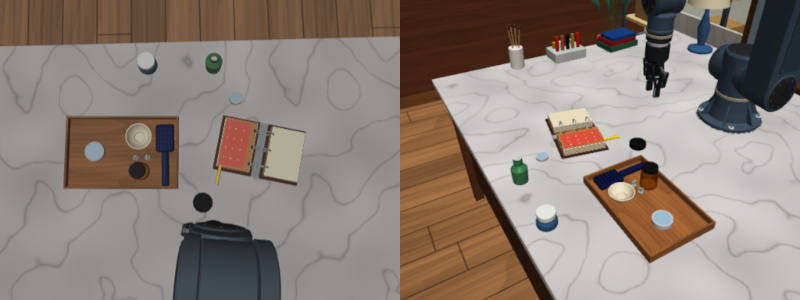

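The final pictures show the coral leaf flat on the left page (top view (237,143)) and the mirror in the tray (94,151). The other tray things are in place and the robot is clear, so I'm handing in.

```bash
python3 -c "
from rig import arm
print(arm.sign_off())"
```

```text
the job is handed in; nothing more can be done
None
```

I moved the compact mirror from the left page to the empty half of the acacia tray and let go of it. I then pinched the yellow tab and turned the leaf over the rings onto the left page. I handed in with about 30 s of the 61 s used; the sign-off gave no verdict.

**Mirror:** it lies flat at about (602, 297) mm, with its top at 22–24 mm. That fits a 6 mm tray floor plus the 16 mm disc, given a camera bias of about 1 mm.

**Leaf:** it lies flat with the coral face up, at 37.5–37.7 mm across the page. The navy face read 37.5 mm at the start.

**Other things:** in the last pictures the other tray things looked unmoved, the robot was clear of everything and the tool force was near zero.

**What was off:**
- **Turning circle:** my first estimate of it was about 2 mm off. That put about 18 N of tension on the tool part-way, and I widened the arc to correct it.
- **Pressing at the end:** as the leaf touched down the gripper pressed with about 35 N vertically (38 N in total). I eased that to about 19 N before letting go, and the leaf stayed down.
- **Grip width:** it read 58–59 mm on the 60 mm mirror and 9 mm on the 10 mm bar; both grips held.

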